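# Flip the evening lids of the pill organizer shut

### The job

The evening pills are filled: with a fingertip, push the two open lids of the blue evening strip over and press each one gently down until it is fully shut, leaving the strip sitting about where it is. Only push: do not pinch a lid, and do not lift or carry anything. Leave the yellow morning strip with its lid open, and do not disturb the tumbler, the keychain pillbox or the hair clip.

Things in the scene. Friction and masses are not known exactly. Their poses are not given: they have to be found in the camera images.
- evening_strip: evening half of a pill organizer, deep blue box with a pale foot band and light blue lids: four compartments in a row along its y axis, 188 long (y) x 58 deep (x) x 38 high, 300 g, standing loose on the top. Origin: centre of its underside; z up; x points from the lids' tab edge to their hinge edge (far side from the robot at yaw 0). Lid a is the end compartment at +y (centre y +69), lid b the third one (y -23); the other two lids are moulded shut, tops at 38.5
- evening_lid_a (a joint): evening lid a: angle in rad: 0 fully shut (lying level, flush with its neighbours, the tab over the strip's -x edge), 1.57 upright, up to 2.3 leaning back over the hinge side (+x of the strip). Stiff hinge (about 0.02 N m), stays at any angle; no spring, no catch to overcome; 14 g
- evening_lid_b (a joint): evening lid b: angle in rad: 0 fully shut (lying level, flush with its neighbours, the tab over the strip's -x edge), 1.57 upright, up to 2.3 leaning back over the hinge side (+x of the strip). Stiff hinge (about 0.02 N m), stays at any angle; no spring, no catch to overcome; 14 g
- evening_lid_a_hinge (a point): centre of the hinge line of evening lid a, 36.5 above the top, fixed in the strip; the hinge runs along the strip's y axis
- evening_lid_b_hinge (a point): centre of the hinge line of evening lid b, 36.5 above the top, fixed in the strip; the hinge runs along the strip's y axis
- evening_lid_a_mid (a point): centre of the plate of evening lid a, midway through its 4 thickness and 28 from its hinge. The plate is 43 wide along the hinge; with its 18-wide tab it reaches 62 from the hinge. Its own x axis runs from the tab to the hinge, its z is normal to the plate
- evening_lid_b_mid (a point): centre of the plate of evening lid b, midway through its 4 thickness and 28 from its hinge. The plate is 43 wide along the hinge; with its 18-wide tab it reaches 62 from the hinge. Its own x axis runs from the tab to the hinge, its z is normal to the plate
- morning_strip: morning half of the organizer, yellow box with a pale foot band and cream lids: four compartments in a row along its y axis, 188 long (y) x 58 deep (x) x 38 high, 300 g, standing loose on the top. Origin: centre of its underside; z up; x points from the lids' tab edge to their hinge edge (far side from the robot at yaw 0). Its second lid (centre y +23) stands open and is to stay so
- morning_lid (a joint): the morning strip's open lid: angle in rad: 0 fully shut (lying level, flush with its neighbours, the tab over the strip's -x edge), 1.57 upright, up to 2.3 leaning back over the hinge side (+x of the strip). Stiff hinge (about 0.02 N m), stays at any angle; no spring, no catch to overcome; 14 g
- morning_lid_mid (a point): centre of the plate of the morning lid, midway through its 4 thickness and 28 from its hinge. The plate is 43 wide along the hinge; with its 18-wide tab it reaches 62 from the hinge. Its own x axis runs from the tab to the hinge, its z is normal to the plate
- tumbler: glass tumbler, 68 across the rim, 85 high, 220 g, origin at the centre of its underside, standing loose on the coaster
- coaster: round bamboo coaster, 96 across, 6 thick, stuck to the top; origin at the centre of its underside
- keychain: red plastic pillbox keychain with a steel ring, lying flat, 46 x 32 x 16, ring reaching 56 along its +x; loose, 30 g; origin under the centre of the box
- hair_clip: silver metal hair clip lying flat along its x axis, 62 x 18 x 10, loose, 20 g; origin under its centre
There are look-alikes about, which are no part of the job. There is more than one size of the evening_strip; the one meant has the size given above.

How it is judged:
At the end, for the whole second after the job is handed in: Evening lids shut to within 0.06 rad; evening strip flat, at rest, within 50 mm of its start; morning lid open more than 1.1 rad, its strip within 30 mm of its start; tumbler, keychain and hair clip within 20 mm of theirs, tumbler upright (0.15 rad) (value of joint each of evening_lid_a, evening_lid_b below 0.06 rad and value of joint morning_lid above 1.1 rad and distance of evening_strip from where it was at the start of the episode below 0.05 m and height (world z) of evening_strip below 0.006 m and angle between evening_strip's own z axis and vertical below 0.1 rad and linear speed of evening_strip below 0.02 m/s and distance of morning_strip from where it was at the start of the episode below 0.03 m and distance of each of tumbler, keychain, hair_clip from where it was at the start of the episode below 0.02 m and angle between tumbler's own z axis and vertical below 0.15 rad); the robot touches nothing.
It fails at once if a strip is lifted or tipped (more than 12 mm up or 0.2 rad) (height (world z) of any of evening_strip, morning_strip above 0.012 m or angle between any of evening_strip, morning_strip's own z axis and vertical above 0.2 rad).
It fails at once if the evening strip is shoved more than 50 mm from its place, or the morning strip more than 30 mm (distance of evening_strip from where it was at the start of the episode above 0.05 m or distance of morning_strip from where it was at the start of the episode above 0.03 m).
It fails at once if a lid is pinched between the fingers ((z of the grasp point in the frame of evening_lid_a_mid between -0.0025 and 0.0025 m and x of the grasp point in the frame of evening_lid_a_mid between -0.036 and 0.03 m and y of the grasp point in the frame of evening_lid_a_mid between -0.025 and 0.025 m and contact force between the fingers and evening_strip above 0.5 N) or (z of the grasp point in the frame of evening_lid_b_mid between -0.0025 and 0.0025 m and x of the grasp point in the frame of evening_lid_b_mid between -0.036 and 0.03 m and y of the grasp point in the frame of evening_lid_b_mid between -0.025 and 0.025 m and contact force between the fingers and evening_strip above 0.5 N) or (z of the grasp point in the frame of morning_lid_mid between -0.0025 and 0.0025 m and x of the grasp point in the frame of morning_lid_mid between -0.036 and 0.03 m and y of the grasp point in the frame of morning_lid_mid between -0.025 and 0.025 m and contact force between the fingers and morning_strip above 0.5 N)).
It fails at once if the robot presses a strip with more than 40 N (contact force between any of the fingers, the arm and evening_strip above 40 N or contact force between any of the fingers, the arm and morning_strip above 40 N).
It fails at once if the morning lid is pushed below 1.1 rad, or the tumbler, keychain or hair clip is moved more than 20 mm or the tumbler tipped (distance of any of tumbler, keychain, hair_clip from where it was at the start of the episode above 0.02 m or angle between tumbler's own z axis and vertical above 0.3 rad or value of joint morning_lid below 1.1 rad).
It also fails if it takes over 48 s, if anything falls off the work surface, if the arm or the gripper's body presses on something with over 40 N, if the wrist force passes 120 N, or if a joint passes its speed limit or range.

### The arm

A 7-joint arm with a two-finger parallel gripper is mounted at the origin on the work surface. World frame = base frame: x ahead of the robot, y to its left, z up, the work surface at z = 0. Lengths are in m, angles in rad, forces in N, time in s.
With the tool pointing down it reaches from about 0.4 to 0.85 m from the base axis. Payload 10.4 kg.
Tool frame: the origin (TCP) lies midway between the tips of the shut fingers; the grasp point (between the pads) lies 19 mm behind it; z points along the fingers, x is the direction in which the jaws open and shut, and the axes are right-handed (so a half turn about z gives the same grasp; the last joint's range is limited). The gripper opens to 87 mm and grips with 3 to 60 N. Pads are 19 mm wide; open, the fingers measure 117 mm over their backs; the gripper's body (75 mm by 190 mm) begins 51 mm behind the grasp point.
Start: joints at [-1.194, 0.332, -0.065, 1.46, 0.022, 1.35, -0.088], TCP at [0.243, 0.576, 0.223] pointing down, gripper open.
Joint ranges: [-2.6, 2.6], [-0.5, 2.12], [-1.47, 1.34], [0.16, 2.42], [-1.27, 4.41], [0.06, 2.06], [-2.6, 2.6]. Speed limits (rad/s): [2.22, 2.22, 2.79, 2.79, 3.14, 3.14, 3.14].

### API

Orientations are given as a unit quaternion [x, y, z, w].
In Python, from bench import r gives the robot as it stands. The module is installed in compiled form; this text tells all that it offers.
- The arm moves only by the tool play_rows, never from a script. Its argument "commands" is a list of rows, each a list of 7 numbers: the shift along the world's x, y, z in cm, then the turn, a rotation vector about the world's x, y, z in rad, then the finger opening in cm, from 0 to 8.7. A call has 1 to 20 rows; each row shifts and turns the commanded pose from where the row before left it; what a row does not reach is not made up. A row lasts 1/8 s, in which the tool goes at most 62.5 mm and 10.7 degrees, less where a joint would pass 70% of its speed; a pose out of reach is approached as far as the arm can. A call is refused whole if a number of a shift passes 6.25 or a number of a turn 0.188, either way. A call with a gripper value outside its range is refused whole. The fingers move at their own pace and stop on an object; "grip_force" is the grip in N (left out, the last holds). Time passes only in rows, so rows that do not move let the fingers close. It gives the time, the measured TCP pose, the force and the opening at its end, in the units of the state.
- r.read_state(): the state, without advancing time (a new reading comes with each control period).
- r.camera(name): name is "scene" or "top" or "wrist"; returns a dict with "img" (420x560x3 uint8, red, green, blue), "K" (3x3 intrinsics, pixels), "k1" (the pictures are not rectified: a ray, as slopes to the right and down, at radius r is drawn at 1 + k1 r^2 times it, then the intrinsics apply), "camera_from_world" (4x4, takes a point from world to camera coordinates). Camera axes: x right, y down, z forward; pixel columns grow to the right and rows downward; lengths in m; the calibration is good to about 2 mm. A picture is of the moment at which its call begins. There is no depth.
- r.close_job(): hands the job in, once; it reports no verdict.
The state is a dict: "time": time; "joint_positions": joint angles; "joint_vel": joint speeds; "joint_torque": joint torques, N m; "ee_pos": TCP position; "eef_rot": TCP orientation; "ft_force": force on the tool from outside, world axes, zero at the start; "torque": the same for the moment, N m; "width": finger opening in m.
Only numpy, scipy, OpenCV 4.12 (cv2) and the standard library are available. Lean on these libraries where they do the work, as an engineer would, in place of code of your own. Each camera call takes 0.05 s, during which the arm holds its last target. There are 200 camera calls.

## Working session

There is one attempt and no reset: what is moved stays moved. The work goes in short steps, Python scripts to look and compute and a tool call to move; the robot and the scene stay as the last step left them, time stands still between calls to the robot, and variables do not carry over. Pictures are saved under pics/ and viewed, about 8 in all and at most 12, crops included, and the job is handed in when it is done.

Besides the shell and the picture viewer there is one more tool, called by a JSON object that holds its "name" and its "arguments", one argument or row to a line. play_rows: Moves the arm, as the interface text tells. Its arguments: {"type":"object","properties":{"commands":{"type":"array","items":{"type":"array","items":{"type":"number"}}},"grip_force":{"type":"number"}},"required":["commands"]}

```bash
mkdir -p pics; cat > h.py <<'E'
import numpy as np, cv2
from bench import r
def cam(n):
    c=r.camera(n); return c
def save(c,f,crop=None,s=1):
    im=c["img"][:,:,::-1]
    if crop: x0,y0,x1,y1=crop; im=im[y0:y1,x0:x1]
    cv2.imwrite("pics/"+f,cv2.resize(im,None,fx=s,fy=s,interpolation=cv2.INTER_CUBIC))
def ray(c,u,v):
    K=c["K"]; d=np.array([(u-K[0,2])/K[0,0],(v-K[1,2])/K[1,1]]); s=d.copy()
    for _ in range(30): s=d/(1+c["k1"]*(s@s))
    T=c["camera_from_world"]; R=T[:3,:3]; o=-R.T@T[:3,3]
    return o,R.T@np.array([s[0],s[1],1.])
def onz(c,u,v,z):
    o,d=ray(c,u,v); return o+d*(z-o[2])/d[2]
def proj(c,p):
    T=c["camera_from_world"]; q=T[:3,:3]@np.asarray(p)+T[:3,3]; s=q[:2]/q[2]; s=s*(1+c["k1"]*(s@s))
    return c["K"][:2,:2]@s+c["K"][:2,2]
E
python3 - <<'E'
from h import *
import pickle
d={n:cam(n) for n in("top","scene")}
pickle.dump(d,open("c0.pkl","wb"))
for n in d: save(d[n],n+"0.png",None,1.4); o,_=ray(d[n],280,210); print(n,o)
s=r.read_state(); print(s["time"],s["ee_pos"],s["eef_rot"],s["width"],s["ft_force"])
E
```

```text
top [0.43193008 0.00354083 0.88231646]
scene [1.08295149 0.08359595 0.67164083]
0.1 [0.24313315 0.57538658 0.22183323] [ 8.33436441e-01  5.52614946e-01 -5.19094578e-04  3.89072433e-04] 0.08697403588973412 [ 0.47085586 -0.5648524  -0.13457668]
```

View pics/top0.png

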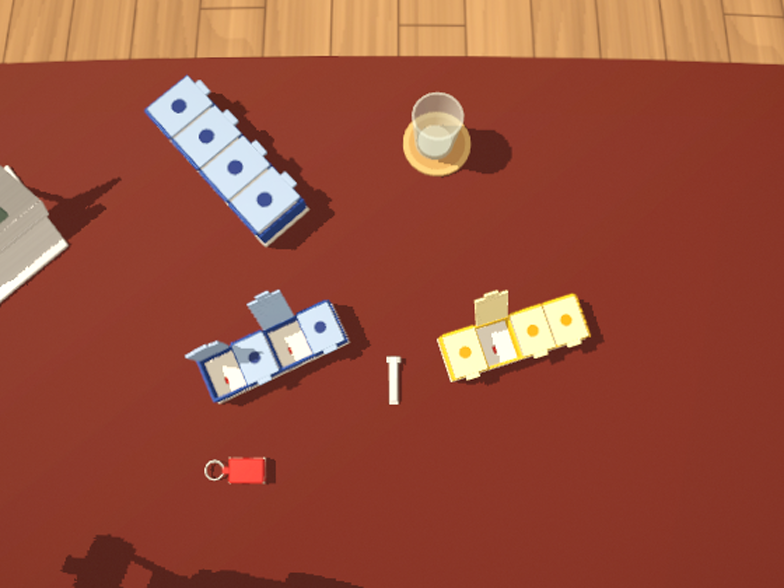

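View pics/scene0.png

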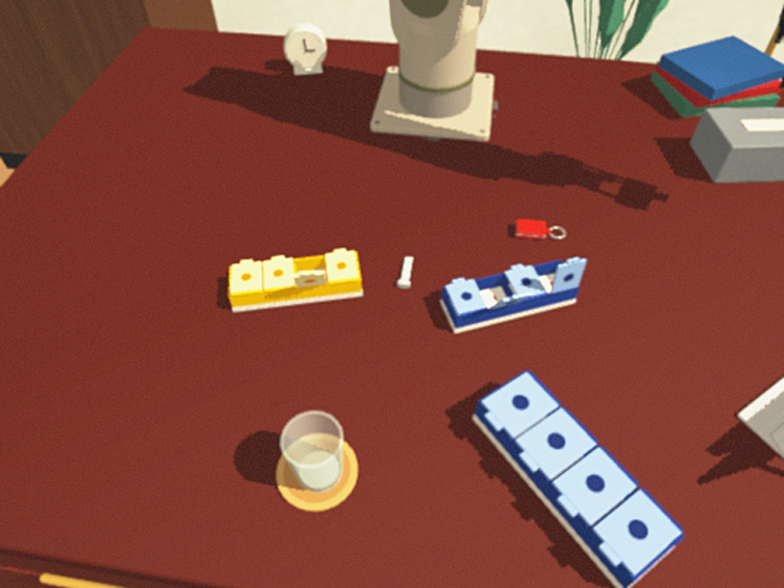

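Top view, displayed pixels. There are two blue strips: the big one at (228,160) with all its lids shut, and the small one at (275,350) with two lids open. The small one matches the 188 mm size and the layout: lid a at the left end, lid b third. I'll confirm that with a crop and a size measurement.

```bash
python3 - <<'E'
from h import *
import pickle
d=pickle.load(open("c0.pkl","rb")); t=d["top"]
im=t["img"]; g=cv2.resize(im[195:300,125:260,::-1],None,fx=5.5,fy=5.5,interpolation=cv2.INTER_CUBIC)
s=d["scene"]["img"]; 
g2=cv2.resize(s[175:245,305:425,::-1],None,fx=5.5,fy=5.5,interpolation=cv2.INTER_CUBIC)
cv2.imwrite("pics/crop_top.png",g); cv2.imwrite("pics/crop_sc.png",g2)
E
```

```text
(no output)
```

View pics/crop_top.png

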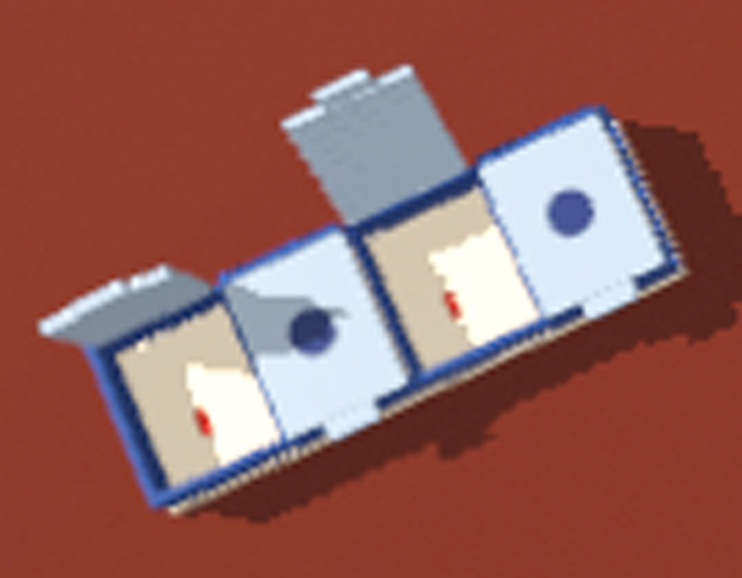

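View pics/crop_sc.png

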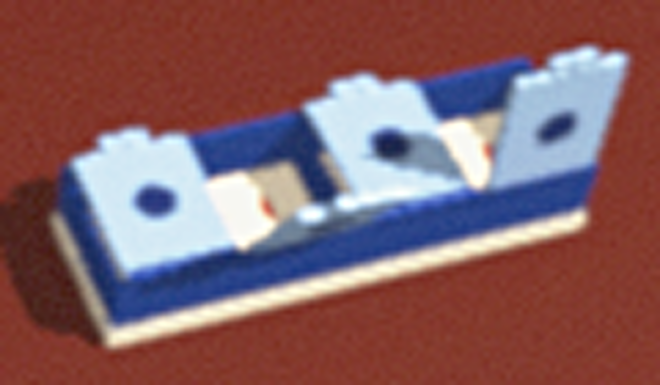

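The crop confirms it. Corners in crop pixels are (88,343), (153,505), (602,105) and (672,265). The lid tips are at about (105,298) for a and (348,95) for b. Lid b leans well back and lid a is nearer upright.

```bash
cat > pose.py <<'E'
from h import *
import pickle
d=pickle.load(open("c0.pkl","rb")); t=d["top"]
P=lambda u,v:(125+(u+.5)/5.5-.5,195+(v+.5)/5.5-.5)
LT,LB,RT,RB=[onz(t,*P(*p),.038)[:2] for p in((88,343),(153,505),(602,105),(672,265))]
print(LT,LB,RT,RB,"len",np.linalg.norm(LT-RT),np.linalg.norm(LB-RB),"dep",np.linalg.norm(LT-LB),np.linalg.norm(RT-RB))
ey=(LT-RT+LB-RB); ey/=np.linalg.norm(ey); ex=np.array([ey[1],-ey[0]])
C=(LT+LB+RT+RB)/4; print("C",C,"yaw",np.arctan2(ex[1],ex[0]))
def W(x,y,z): return np.r_[C+ex*x+ey*y,z]
for n,y0,cs in(("a",69,((42,327),(168,268))),("b",-23,((285,122),(412,68)))):
    for (p,sg) in zip(cs,(1,-1)):
        o,dd=ray(t,*P(*p)); y=(y0+sg*21.5)/1000
        k=(y-(o[:2]-C)@ey)/(dd[:2]@ey); q=o+dd*k
        # alt: solve for radius 56-ish about hinge
        ks=np.linspace(.5,1.2,7001); Q=o+dd*ks[:,None]; X=(Q[:,:2]-C)@ex-.029; Z=Q[:,2]-.0365
        R=np.hypot(X,Z); i=np.argmin(abs(R-.056)+ (Z<0)); 
        print(n,"plane",(q[:2]-C)@ex-.029,q[2]-.0365, "circ",X[i],Z[i],"y",(Q[i,:2]-C)@ey, "angle",np.arctan2(Z[i],-X[i]))
    s=d["scene"]
for n,u,v,z in(("key",246,470,.016),("ring",206,470,.003),("clip",394,380,.01)): print(n,onz(t,u/1.4,v/1.4,z))
E
python3 pose.py
```

```text
[0.49865279 0.25598804] [0.44658323 0.2321419 ] [0.57767559 0.08934346] [0.52487143 0.06552973] len 0.18443161564051508 0.18408872725418743 dep 0.057270216666118784 0.057925589674529994
C [0.51194576 0.16075078] yaw 0.4410316586475272
a plane -0.0002614513111835505 0.053993552023514725 circ -0.0006809817897361209 0.0559684712905185 y 0.09000488700021221 angle 1.5586296877488623
a plane -0.0006159276663736148 0.056862117686531134 circ -0.0004315777348231249 0.05599561719661004 y 0.047670795372706465 angle 1.5630891309279427
b plane 0.028162304901473995 0.04700158777829009 circ 0.02775066442810208 0.048673888315472126 y -0.0017229768600791062 angle 2.0889663889598884
b plane 0.02653415396122762 0.048654556091610714 circ 0.026357237245369414 0.04937778632352905 y -0.04455762012582203 angle 2.06110705226238
key [0.35982512 0.19234639 0.016     ]
ring [0.35805913 0.24766661 0.003     ]
clip [0.47537793 0.00344554 0.01      ]
```

Pose: the sizes check out at 184×58 mm. The centre is (0.512, 0.161), yaw 0.44, lid a ≈1.56 rad and lid b ≈2.07 rad. I'll close the fingers, turn the jaw axis along the strip's y, and go behind lid b from above.

{"name": "play_rows", "arguments": {
  "commands": [
    [2.9,-3.2,0,0,0,0.168,0],
    [2.9,-3.2,0,0,0,0.168,0],
    [2.9,-3.2,0,0,0,0.168,0],
    [2.9,-3.2,0,0,0,0.168,0],
    [2.9,-3.2,0,0,0,0.168,0],
    [2.9,-3.2,0,0,0,0,0],
    [2.9,-3.2,0,0,0,0,0],
    [2.9,-3.2,0,0,0,0,0],
    [2.9,-3.2,0,0,0,0,0],
    [2.9,-3.2,0,0,0,0,0],
    [2.9,-3.2,0,0,0,0,0],
    [2.9,-3.2,0,0,0,0,0],
    [0,0,0,0,0,0,0],
    [0,0,0,0,0,0,0]
  ],
  "grip_force": 10
}}

```text
time: 1.85
ee_pos: [0.5907, 0.1924, 0.2221]
eef_rot: [0.535, 0.845, -0.0, -0.001]
ft_force: [-0.6, 0.8, -0.2]
width: 0.0008
```

{"name": "play_rows", "arguments": {
  "commands": [
    [0.5,-1.7,-3,0,0,0,0],
    [0,0,-3,0,0,0,0],
    [0,0,-3,0,0,0,0],
    [0,0,-3,0,0,0,0],
    [0,0,-2,0,0,0,0],
    [0,0,-1,0,0,0,0],
    [0,0,0,0,0,0,0]
  ]
}}

```text
time: 2.72
ee_pos: [0.5961, 0.1751, 0.0725]
eef_rot: [0.535, 0.845, -0.0, -0.0]
ft_force: [-0.6, -0.4, 0.4]
width: 0.0001
```

```bash
python3 - <<'E'
from h import *
c=cam("scene"); save(c,"s1.png",(270,110,430,250),4.5)
s=r.read_state(); print(s["ee_pos"],s["ft_force"],s["time"])
E
```

```text
[0.5965761  0.17502234 0.07322559] [ 0.03396389 -0.21292612  0.34174514] 2.775
```

View pics/s1.png

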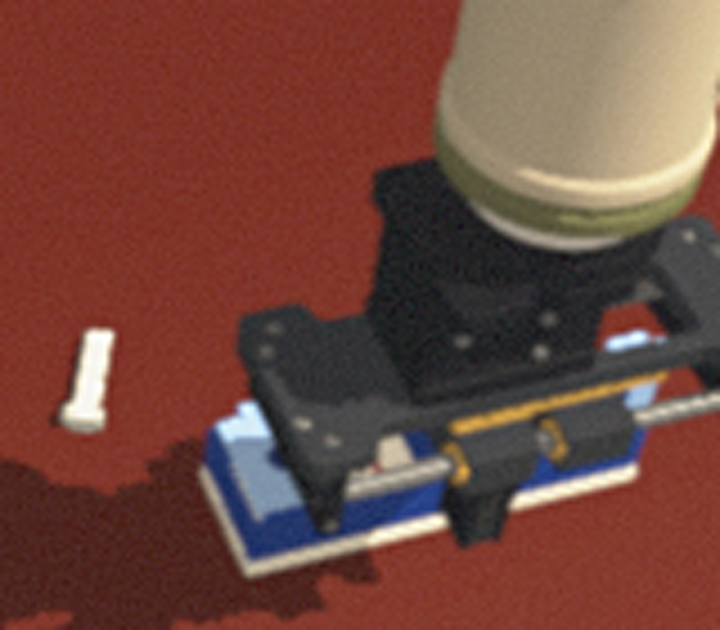

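The finger (tip at about (480,530)) stands behind lid b, clear of everything. Now pushing lid b to upright.

{"name": "play_rows", "arguments": {
  "commands": [
    [-0.47,-0.22,0,0,0,0,0],
    [-0.47,-0.22,0,0,0,0,0],
    [-0.47,-0.22,0,0,0,0,0],
    [-0.47,-0.22,0,0,0,0,0],
    [-0.47,-0.22,0,0,0,0,0],
    [-0.47,-0.22,0,0,0,0,0],
    [-0.47,-0.22,0,0,0,0,0],
    [-0.47,-0.22,0,0,0,0,0],
    [0,0,0,0,0,0,0]
  ]
}}

```text
time: 3.9
ee_pos: [0.5583, 0.1569, 0.0726]
eef_rot: [0.536, 0.844, -0.0, -0.0]
ft_force: [0.3, 0.2, -0.2]
width: 0.0003
```

{"name": "play_rows", "arguments": {
  "commands": [
    [-0.43,-0.2,-0.04,0,0,0,0],
    [-0.42,-0.2,-0.04,0,0,0,0],
    [-0.4,-0.19,-0.13,0,0,0,0],
    [-0.4,-0.19,-0.18,0,0,0,0],
    [-0.35,-0.165,-0.25,0,0,0,0],
    [-0.35,-0.165,-0.28,0,0,0,0],
    [0,0,0,0,0,0,0]
  ]
}}

```text
time: 4.78
ee_pos: [0.5347, 0.1458, 0.0631]
eef_rot: [0.536, 0.844, -0.0, -0.0]
ft_force: [0.5, -0.6, 0.1]
width: 0.0004
```

{"name": "play_rows", "arguments": {
  "commands": [
    [-0.28,-0.13,-0.34,0,0,0,0],
    [-0.28,-0.13,-0.38,0,0,0,0],
    [-0.18,-0.09,-0.41,0,0,0,0],
    [-0.18,-0.09,-0.43,0,0,0,0],
    [-0.1,-0.04,-0.4,0,0,0,0],
    [-0.05,-0.03,-0.25,0,0,0,0],
    [0,0,0,0,0,0,0]
  ]
}}

```text
time: 5.65
ee_pos: [0.5242, 0.1408, 0.041]
eef_rot: [0.536, 0.844, -0.0, -0.0]
ft_force: [0.0, 0.7, 1.3]
width: 0.0005
```

{"name": "play_rows", "arguments": {
  "commands": [
    [0,0,-0.1,0,0,0,0],
    [0,0,-0.1,0,0,0,0],
    [0,0,0,0,0,0,0]
  ]
}}

```text
time: 6.02
ee_pos: [0.5245, 0.1409, 0.0392]
eef_rot: [0.536, 0.844, 0.0, -0.0]
ft_force: [0.3, 0.3, -0.2]
width: 0.0003
```

{"name": "play_rows", "arguments": {
  "commands": [
    [0,0,-0.05,0,0,0,0],
    [0,0,-0.05,0,0,0,0],
    [0,0,0,0,0,0,0]
  ]
}}

```text
time: 6.4
ee_pos: [0.5245, 0.141, 0.0389]
eef_rot: [0.536, 0.844, 0.0, -0.0]
ft_force: [-3.2, -1.8, 8.1]
width: 0.0006
```

Lid b gives 8 N at z = 38.9 mm, so it is shut. Now lifting and moving behind lid a.

{"name": "play_rows", "arguments": {
  "commands": [
    [0,0,1,0,0,0,0],
    [0,0,3,0,0,0,0],
    [0,0,4,0,0,0,0],
    [0,0,4,0,0,0,0],
    [0.4,3.6,0,0,0,0,0],
    [0.4,3.6,0,0,0,0,0],
    [0.35,3.5,0,0,0,0,0],
    [0,0,0,0,0,0,0]
  ]
}}

```text
time: 7.4
ee_pos: [0.5352, 0.2512, 0.1584]
eef_rot: [0.534, 0.846, 0.0, -0.0]
ft_force: [-0.2, -0.3, -0.1]
width: 0.0007
```

```bash
python3 - <<'E'
from h import *
c=cam("scene"); save(c,"s2.png",(290,110,450,250),4.5)
s=r.read_state(); print(s["ee_pos"],s["ft_force"],s["time"])
E
```

```text
[0.53567386 0.24895578 0.15838876] [ 0.49195625 -0.57853285  0.60188089] 7.45
```

View pics/s2.png

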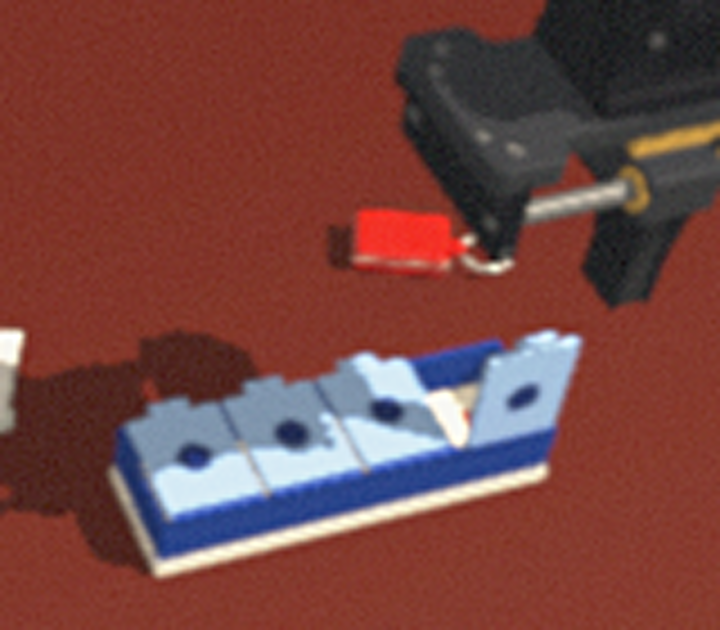

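Lid b at (290,435) is now flush, and the strip's corner is at the same pixel as before, so the strip has not moved. Descending behind lid a.

{"name": "play_rows", "arguments": {
  "commands": [
    [0,0,-3,0,0,0,0],
    [0,0,-3,0,0,0,0],
    [0,0,-1.6,0,0,0,0],
    [0,0,-1,0,0,0,0],
    [0,0,0,0,0,0,0]
  ]
}}

```text
time: 8.07
ee_pos: [0.536, 0.2476, 0.0723]
eef_rot: [0.536, 0.844, -0.0, -0.0]
ft_force: [0.4, 0.1, 0.3]
width: 0.0005
```

{"name": "play_rows", "arguments": {
  "commands": [
    [-0.42,-0.2,0,0,0,0,0],
    [-0.42,-0.2,0,0,0,0,0],
    [-0.42,-0.2,0,0,0,0,0],
    [-0.42,-0.2,0,0,0,0,0],
    [-0.43,-0.2,-0.04,0,0,0,0],
    [-0.42,-0.2,-0.04,0,0,0,0],
    [-0.4,-0.19,-0.13,0,0,0,0],
    [-0.4,-0.19,-0.18,0,0,0,0],
    [-0.35,-0.165,-0.25,0,0,0,0],
    [-0.35,-0.165,-0.28,0,0,0,0],
    [0,0,0,0,0,0,0]
  ]
}}

```text
time: 9.45
ee_pos: [0.4952, 0.2286, 0.0627]
eef_rot: [0.536, 0.844, -0.0, -0.0]
ft_force: [0.8, -0.5, 1.1]
width: 0.0003
```

{"name": "play_rows", "arguments": {
  "commands": [
    [-0.28,-0.13,-0.34,0,0,0,0],
    [-0.28,-0.13,-0.38,0,0,0,0],
    [-0.18,-0.09,-0.41,0,0,0,0],
    [-0.18,-0.09,-0.43,0,0,0,0],
    [-0.1,-0.04,-0.4,0,0,0,0],
    [-0.05,-0.03,-0.25,0,0,0,0],
    [0,0,-0.1,0,0,0,0],
    [0,0,-0.1,0,0,0,0],
    [0,0,0,0,0,0,0]
  ]
}}

```text
time: 10.58
ee_pos: [0.4849, 0.2237, 0.039]
eef_rot: [0.536, 0.844, -0.0, -0.0]
ft_force: [-0.3, -0.5, -0.3]
width: 0.0005
```

{"name": "play_rows", "arguments": {
  "commands": [
    [0,0,-0.05,0,0,0,0],
    [0,0,-0.05,0,0,0,0],
    [0,0,0,0,0,0,0]
  ]
}}

```text
time: 10.95
ee_pos: [0.485, 0.2238, 0.0388]
eef_rot: [0.536, 0.844, 0.0, -0.0]
ft_force: [-4.7, -1.5, 10.5]
width: 0.0006
```

Lid a now shows the same 10 N contact at 38.8 mm. Lifting clear, back the way I came.

{"name": "play_rows", "arguments": {
  "commands": [
    [0,0,1,0,0,0,0],
    [0,0,3,0,0,0,0],
    [0,0,4,0,0,0,0],
    [0,0,4,0,0,0,0],
    [0,0,4,0,0,0,0],
    [-2.4,4,0,0,0,0,0],
    [-2.4,4,0,0,0,0,0],
    [-2.4,4,0,0,0,0,0],
    [-2.4,4,0,0,0,0,0],
    [-2.4,4,0,0,0,0,0],
    [-2.4,4,0,0,0,0,0],
    [-2.4,4,0,0,0,0,0],
    [-2.4,4,0,0,0,0,0],
    [0,0,0,0,0,0,0]
  ]
}}

```text
time: 12.7
ee_pos: [0.2891, 0.5468, 0.1978]
eef_rot: [0.533, 0.846, -0.0, -0.001]
ft_force: [1.0, -0.1, -1.5]
width: 0.0002
```

```bash
python3 - <<'E'
from h import *
import pickle
t=cam("top"); s=cam("scene"); d=pickle.load(open("c0.pkl","rb"))
a=cv2.resize(t["img"][190:300,120:430,::-1],None,fx=2.5,fy=2.5,interpolation=cv2.INTER_CUBIC)
b=cv2.resize(s["img"][175:245,305:425,::-1],None,fx=4,fy=4,interpolation=cv2.INTER_CUBIC)
w=775; b=cv2.copyMakeBorder(b,0,0,0,w-b.shape[1],cv2.BORDER_CONSTANT); cv2.imwrite("pics/fin.png",np.vstack([a,b]))
for n,c in(("top",t),("scene",s)):
    df=cv2.absdiff(c["img"],d[n]["img"]).max(2)>60
    k,_,st,ce=cv2.connectedComponentsWithStats(df.astype(np.uint8)); print(n,[(list(x[:5])) for x in st[1:] if x[4]>25])
E
```

```text
top [[np.int32(176), np.int32(207), np.int32(48), np.int32(57), np.int32(1180)], [np.int32(132), np.int32(243), np.int32(38), np.int32(43), np.int32(781)], [np.int32(166), np.int32(247), np.int32(16), np.int32(12), np.int32(106)]]
scene [[np.int32(320), np.int32(0), np.int32(5), np.int32(27), np.int32(42)], [np.int32(323), np.int32(3), np.int32(7), np.int32(23), np.int32(59)], [np.int32(553), np.int32(4), np.int32(7), np.int32(27), np.int32(89)], [np.int32(539), np.int32(32), np.int32(21), np.int32(38), np.int32(545)], [np.int32(266), np.int32(78), np.int32(67), np.int32(18), np.int32(378)], [np.int32(295), np.int32(97), np.int32(15), np.int32(3), np.int32(30)], [np.int32(381), np.int32(183), np.int32(21), np.int32(23), np.int32(240)], [np.int32(402), np.int32(183), np.int32(18), np.int32(22), np.int32(235)], [np.int32(340), np.int32(193), np.int32(31), np.int32(26), np.int32(411)], [np.int32(374), np.int32(198), np.int32(20), np.int32(12), np.int32(94)], [np.int32(343), np.int32(208), np.int32(9), np.int32(12), np.int32(26)]]
```

View pics/fin.png

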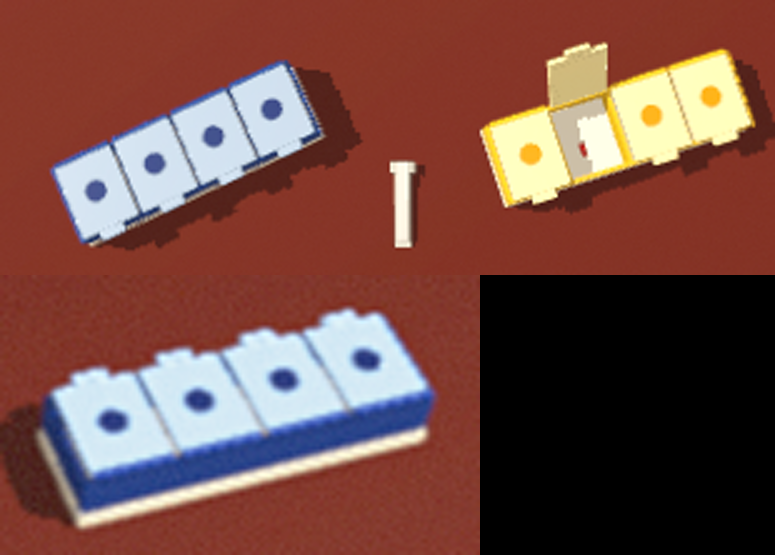

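Both evening lids are flush with their neighbours, and the yellow lid is still open. Apart from the arm and its shadow, the picture changed only at the two lids and their shadows. Handing in.

```bash
python3 -c "
from bench import r
print(r.close_job(), r.read_state()['time'])"
```

```text
the job is handed in; nothing more can be done
the job is handed in; nothing more can be done
```

I pushed both open lids of the blue evening strip over with the closed fingertips and pressed each one shut, b first and then a. The job was handed in after about 13 s; it reports no verdict.

- **Lids:** each press met firm contact with the fingertip at the closed-lid height of about 39 mm, at 8 N for lid b and 10.5 N for lid a. The last pictures show both lids flush with their neighbours. I judged the angle from contact height and pictures, not by measuring it.
- **Everything else:** comparing the first and last pictures, only the two lids, their shadows and the arm had changed. The evening strip stayed in place, the morning lid is still open, and the tumbler, keychain and hair clip are where they were.
- **Disagreement:** the strip measured 184 mm long against the stated 188 mm. That was small enough to act on, and it clearly ruled out the larger blue strip. No check failed.

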